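# Release the tab-lock selector and start the dust extractor

## Robot

A 6-joint arm with a two-finger parallel gripper is mounted at the origin on the work surface. World frame = base frame: x ahead of the robot, y to its left, z up, the work surface at z = 0. Lengths are in mm, angles in rad, forces in N, time in s.
With the tool pointing down it reaches from about 300 to 775 mm from the base axis. Payload 14.6 kg.
Tool frame: the origin (TCP) lies where the fingers leave the gripper's body, on its centre line; the fingertips stand 97 mm ahead of it and the grasp point (between the pads) lies ahead of it (grip_depth is the z of the grasp point in the tool frame, in mm); z points along the fingers, y is the line along which they close (so a half turn about z gives the same grasp; the last joint's range is limited). The gripper opens to 94 mm and grips with 3 to 60 N. Pads are 16 mm wide; open, the fingers measure 119 mm over their backs; the gripper's body (75 mm by 177 mm) begins 78 mm behind the grasp point.
Start: joints at [-1.226, 0.3, 1.521, -0, 1.321, -0.067], TCP at [220.135, -504.014, 302.646] pointing down, gripper open.
Joint ranges: [-3.03, 3.03], [-0.79, 2.21], [0.23, 2.52], [-1.04, 4.18], [0, 3.07], [-2.55, 2.55]. Speed limits (rad/s): [2.22, 2.22, 2.57, 3.14, 3.14, 3.14].

## Interface

Orientations are given as [roll, pitch, yaw] about the fixed x, y, z axes, in that order (R = Rz(yaw) Ry(pitch) Rx(roll)).
In Python, from cell import read_state, camera, sign_off, regions_of, spot_point, grip_depth gives the robot as it stands. The module is installed in compiled form; this text tells all that it offers.
- The arm moves only by the tool send_rows, never from a script. Its argument "series" is a list of rows, each a list of 3 entries, a list of its own where there are three numbers: the shift along the world's x, y, z in mm, then the turn about the world's z in degrees, then the closure, from -1 (fully open) to 1 (shut), so that 0 is half open. A call has 1 to 12 rows; each row shifts and turns the commanded pose from where the row before left it; what a row does not reach is not made up. A row lasts 1/10 s, in which the tool goes at most 50 mm and 8.59 degrees, less where a joint would pass 70% of its speed; a pose out of reach is approached as far as the arm can. A call is refused whole if a number of a shift passes 50 or a number of a turn 8.59, either way. A call with a gripper value outside its range is refused whole. The fingers move at their own pace and stop on an object; "squeeze" is the grip in N (left out, the last holds). Time passes only in rows, so rows that do not move let the fingers close. It gives the time, the measured TCP pose, the force, the opening and the grip force at its end, in the units of the state.
- read_state(): the state, without advancing time (a new reading comes with each control period).
- camera(name): name is "scene" or "top"; returns a dict with "color" (480x640x3 uint8, blue, green, red), "fx", "fy", "cx", "cy" (pixels), "camera_from_world" (4x4, takes a point from world to camera coordinates). Camera axes: x right, y down, z forward; pixel columns grow to the right and rows downward; lengths in mm; the calibration is good to about 2 mm. A picture is of the moment at which its call begins. There is no depth.
- sign_off(): hands the job in; it is judged then, once.
Trained networks look in a picture, given as the dict that the camera call returned (one of the last four; its "shot" number tells which), for a name from the list of things; names that differ only in an ending like _2 or _b are one class to them, and where a whole thing is asked for, a point or a joint stands for the part that bears it (a point fixed in the world has none). Each returns a list of dicts, best first, with "confidence" (0 to 1); they miss things now and then, are a little off and sometimes report something else, mostly with a low value. They report only what shows in the picture. A call takes as long as a camera call.
- regions_of(thing, picture): "mask" (480x640 bool, what is visible of it).
- spot_point(thing, picture): "point" ([x, y, z] in mm, in the coordinates of the camera as it stood for that picture, good to about 4 mm: a listed point, or the origin of a listed thing).
The state is a dict: "clock": time; "joints": joint angles; "qd": joint speeds; "effort": joint torques, N m; "eef_pos": TCP position; "eef_rot": TCP orientation; "wrist_force": force on the tool from outside, world axes, zero at the start; "moment": the same for the moment, N m; "finger_gap": finger opening in mm; "finger_force": force on a finger pad.
Only numpy, scipy, OpenCV 4.12 (cv2) and the standard library are available. Lean on these libraries where they do the work, as an engineer would, in place of code of your own. Each camera call takes 0.05 s, during which the arm holds its last target. There are 200 camera calls.

## Task

Start the dust extractor from its lime-green switch box: pinch in both orange tabs of the selector and, keeping them pinched, turn it gently clockwise until you feel it bear on its stop, then let go so that the tabs spring out and lock it there; never force the selector against its lock or its stop. Then press the green start button, which the selector's guard has now uncovered, fully down and let it come back up. Leave the other things on the bench where they are.

Things in the scene. Friction and masses are not known exactly. Their poses are not given: they have to be found in the camera images.
- housing: Lime-green switch box fixed on the bench, 230 (x) x 150 (y) x 40 mm high; origin at the centre of its underside. In its frame the selector's axis is at x = -45 mm and the start button at x = +50 mm, both y = 0. Round the selector's foot (radius 33 to 41 mm, up to 50 mm above the bench) lie a black lock ring and a yellow collar with a red stop, set differently every time.
- selector: The selector as a whole (fixed hub, dial, guard, tabs); origin on its vertical axis on the box's top face, 40 mm above the bench; this frame does not turn. The tabs' teeth, 31 mm from the axis, break if forced against lock ring or stop with more than 25 N in all: about 0.75 N m of turning moment.
- dial_grip (a point): Point on the selector's axis at the tabs' mid-height, 79 mm above the bench; its frame turns with the dial. The tabs are upright orange paddles at +y and -y of it, 22 mm wide (x), 66 to 92 mm above the bench, flat outer faces 58 mm apart when out. Between them a black core with a grey cap, radius 22 mm, top 96 mm above the bench.
- guard_tip (a point): Middle of the outer end of the orange clear guard, a flat tongue on the dial, 40 mm wide, pointing to +x of dial_grip's frame; 112 mm from the axis, its top 55 mm above the bench, so fingertips at the tabs should stay above 58 mm. At the start it covers the start button and it swings with the dial.
- dial (a joint): Turn of the dial, rad, 0 at home, growing clockwise seen from above; drag 0.08 N m. Locked at home (play 0.035 each way) until both tabs are in by 4 mm. The stop, a stiff rubber buffer (15 N m per rad), stands anywhere from 0.88 to 1.49. Only there can the tabs spring out again, into notches (from the stop back to 0.07 rad short of it); elsewhere a ring keeps them in. No value tells where the stop is: feel for it.
- tab_a (a joint): How far the tab at +y is pushed in towards the axis, m: 0 out, 0.007 fully in (hard end). Spring: 4 N at rest, 1 N more per mm. Its tooth is freed at 0.004. The tabs move independently: an off-centre pinch pushes one to its hard end while the other is still locked, and is felt as a side force on the gripper.
- tab_b (a joint): The same for the tab at -y.
- start_top (a point): Centre of the top of the green start button, 30 mm across, its top 50 mm above the bench; moves with the button.
- start_button (a joint): How far the button is pressed, m: 0 up, 0.006 fully down (about 6 N; it begins to move at 2 N). It springs back.
- tape: Black tape measure, 74 x 70 x 36 mm, beside the box; leave it. Origin at the centre of its underside.
- driver: Blue screwdriver, 180 mm long, lying beside the box along its own x; leave it.
- walnut_strip: Dark walnut strip, 38 x 240 x 20 mm, behind the box; leave it. Origin at the centre of its underside.
- pine_offcut: Pine offcut, 89 x 110 x 38 mm; leave it. Origin at the centre of its underside.
- glue: Yellow glue bottle, 56 mm across, 170 mm tall; leave it standing. Origin at the centre of its underside.
- clamp: Blue bar clamp lying flat, 260 x 95 x 32 mm; leave it. Origin near its middle, on the bench.
- square: Try square lying flat, walnut stock 115 mm, steel blade 150 mm; leave it. Origin under the middle of the stock.

How it is judged:
By the outcome, as a careful person would: the job done as asked, in the order asked, and still so for the second after the job is handed in, with the robot touching nothing.
It also fails if it takes over 64 s, if anything falls off the work surface, if the arm or the gripper's body presses on something with over 40 N, if the wrist force passes 120 N, or if a joint passes its speed limit or range.

## Working session

There is one attempt and no reset: what is moved stays moved. The work goes in short steps, Python scripts to look and compute and a tool call to move; the robot and the scene stay as the last step left them, time stands still between calls to the robot, and variables do not carry over. Pictures are saved under pics/ and viewed, at most 10 in all, crops included, and the job is handed in when it is done.

Besides the shell and the picture viewer there is one more tool, called after "Emit:" as name([rows], argument=value, ...), one row to a line, values as JSON. send_rows: Moves the arm, as the interface text tells. Its arguments: {"type":"object","properties":{"series":{"type":"array"},"squeeze":{"type":"number"}},"required":["series"]}

```bash
mkdir -p pics; cat > h.py <<'E'
import numpy as np, cv2
from cell import *
def w(p,pic):
    T=np.array(pic["camera_from_world"]); return (np.linalg.inv(T)@np.r_[p,1])[:3]
def px(P,pic):
    c=(np.array(pic["camera_from_world"])@np.r_[P,1])[:3]; return np.array([pic["fx"]*c[0]/c[2]+pic["cx"],pic["fy"]*c[1]/c[2]+pic["cy"]])
def ray(uv,z,pic):
    T=np.linalg.inv(np.array(pic["camera_from_world"])); d=T[:3,:3]@np.array([(uv[0]-pic["cx"])/pic["fx"],(uv[1]-pic["cy"])/pic["fy"],1]); o=T[:3,3]
    return o+d*(z-o[2])/d[2]
E
python3 - <<'E'
from h import *
np.set_printoptions(precision=1,suppress=True)
for n in("scene","top"):
    p=camera(n); cv2.imwrite(f"pics/{n}0.png",p["color"])
    print(n,"cam pos",np.linalg.inv(np.array(p["camera_from_world"]))[:3,3])
    for t in("housing","selector","dial_grip","guard_tip","start_top","tab_a","tape","glue","driver","clamp","pine_offcut","walnut_strip","square"):
        try:
            for r in spot_point(t,p)[:2]: print(t,w(r["point"],p),round(r["confidence"],2))
        except Exception as e: print(t,e)
print(grip_depth, read_state())
E
```

```text
scene cam pos [1355.8 -281.9  889.6]
housing [516.3 -55.2  40.1] 0.73
housing [559.2 -55.2   0.6] 0.68
selector [512.2 -54.4  40.6] 0.67
dial_grip [ 377.3 -478.8    1.3] 0.72
dial_grip [514.9 -54.4  78.2] 0.62
guard_tip [625.9 -52.8  56.3] 0.82
start_top [512.9 -52.3  40.9] 0.22
tab_a it knows: clamp, dial_grip, driver, glue, guard_tip, housing, pine_offcut, selector, square, start_top, tape, walnut_strip
tape [537.4 117.6  -2.9] 0.65
tape [719.7 -45.6   0.5] 0.39
glue [443.3 507.6   2.3] 0.92
glue [536.8 114.4  -2.3] 0.7
driver [ 595.7 -223.2   -0.7] 0.85
clamp [ 645.8 -483.7   -0.2] 0.8
pine_offcut [ 378.4 -476.6    1.5] 0.93
walnut_strip [720.7 -43.4  -0.2] 0.82
square [602.6 424.1   3.3] 0.66
square [ 376.9 -478.3   -0.6] 0.5
top cam pos [ 415.5  -12.6 1561. ]
housing [559.5 -56.2  -3.3] 0.7
selector [511.4 -58.5  38.8] 0.92
selector [ 648.7 -485.9    0. ] 0.37
dial_grip [517.1 -54.1  76.6] 0.82
guard_tip [628.5 -53.5  57.7] 0.61
tab_a it knows: clamp, dial_grip, driver, glue, guard_tip, housing, pine_offcut, selector, square, start_top, tape, walnut_strip
tape [535.9 111.6  -2. ] 0.96
glue [448.1 505.7   1.3] 0.65
driver [ 597.5 -217.4   -1.7] 0.61
driver [516.  -53.9  78.9] 0.16
clamp [ 652.4 -484.5    1.7] 0.68
pine_offcut [ 384.8 -476.7   -3.3] 0.86
walnut_strip [721.2 -45.4  -2.5] 0.65
square [609.2 425.9  -3.6] 0.97
78.39999999999999 {'clock': 1.3, 'joints': array([-1.2,  0.3,  1.5, -0. ,  1.3, -0.1]), 'qd': array([ 0., -0.,  0., -0.,  0.,  0.]), 'effort': array([ -0. , -53.2, -35.3,   0.1,   0. ,  -0. ]), 'eef_pos': array([ 220.1, -504. ,  302.6]), 'eef_rot': array([-3.1,  0. ,  0.4]), 'wrist_force': array([ 0.8, -0.4,  0.6]), 'moment': array([0., 0., 0.]), 'finger_force': 0.0, 'finger_gap': 94.13653479004626}
```

View pics/scene0.png

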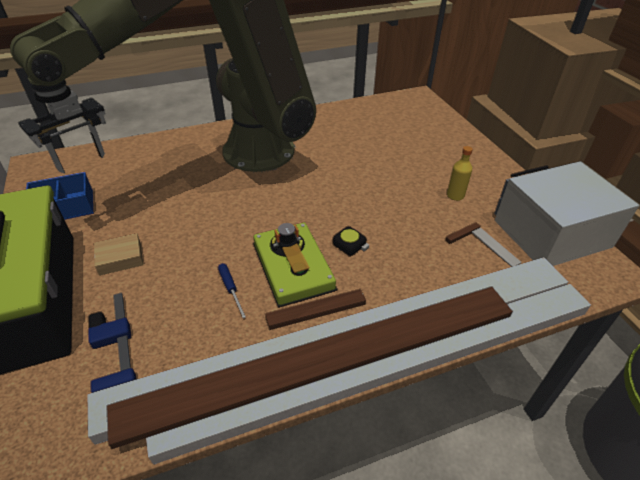

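View pics/top0.png

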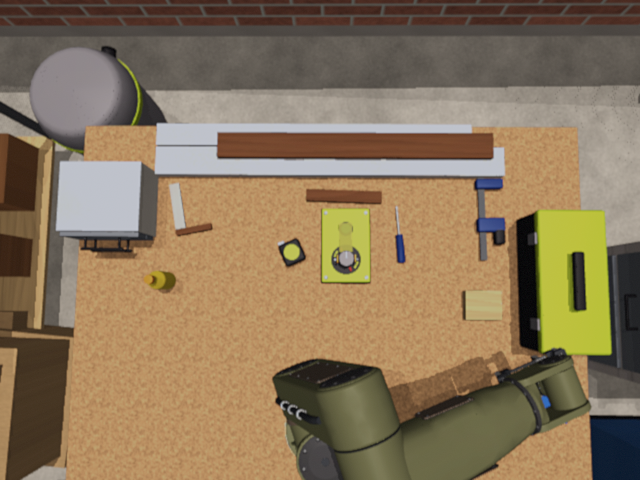

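The scene picture shows the lime box at about (293,262), with the guard pointing towards the walnut strip. The top picture shows the box at (345,245) and the selector cap at (346,259). Next I'll refine its centre and yaw from colour.

```bash
python3 - <<'E'
from h import *
np.set_printoptions(precision=2,suppress=True)
st=read_state();print(st["eef_rot"])
crops=[]
for n in("top","scene"):
    p=camera(n); c=p["color"]; h=cv2.cvtColor(c,cv2.COLOR_BGR2HSV)
    u,v=px([559.5,-55,40],p).astype(int)
    m=cv2.inRange(h,(25,120,60),(45,255,255)); k=np.zeros_like(m); k[v-60:v+60,u-60:u+60]=m[v-60:v+60,u-60:u+60]
    if n=="top":
        pts=np.argwhere(k)[:,::-1]; P=np.array([ray(q,40,p)[:2] for q in pts],np.float32)
        r=cv2.minAreaRect(P); print(r)
    for nm,z in(("cap",96),):
        pass
    a=px([515,-55,79],p).astype(int); 
    s=c[a[1]-30:a[1]+30,a[0]-40:a[0]+40]; crops.append(cv2.resize(s,(640,480),interpolation=cv2.INTER_CUBIC)[:, :]); print(n,"crop origin",a-[40,30],"proj",px([514.5,-55,96],p),px([514.5,-55,40],p),px([626,-54,55],p))
cv2.imwrite("pics/c1.png",np.hstack([cv2.resize(x,(400,300)) for x in crops]))
E
```

```text
[-3.14  0.    0.41]
((558.5166015625, 0.35296630859375), (229.5558624267578, 262.1842956542969), 0.47781768441200256)
top crop origin [305 228] proj [345.81 257.87] [345.27 259.09] [345.23 222.5 ]
scene crop origin [246 203] proj [286.05 228.21] [286.94 244.01] [300.77 269.66]
```

View pics/c1.png

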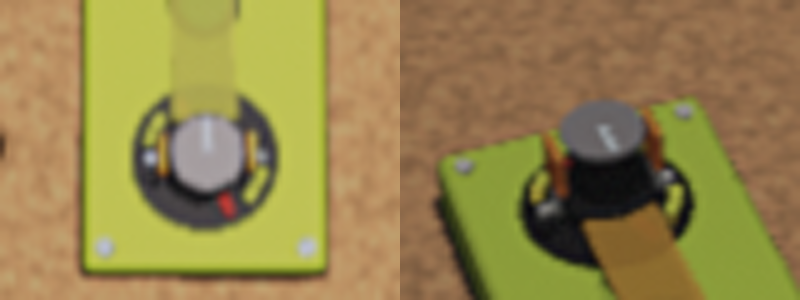

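Selector is at about (514.3, -55.5) with yaw around 0.5°. The red stop sits at about 63° clockwise from the -y tab. I'll approach with yaw ≈ π so the last joint has room for the clockwise turn.

Emit:
send_rows([
  [[24,37,0],8.5,-1],
  [[24,37,0],8.5,-1],
  [[24,37,0],8.5,-1],
  [[24,37,0],8.5,-1],
  [[24,37,0],8.5,-1],
  [[24,37,0],8.5,-1],
  [[24,37,0],8.5,-1],
  [[24,37,0],8.5,-1],
  [[24,37,0],8.5,-1],
  [[24,37,0],8.5,-1],
  [[24,37,0],8.5,-1],
  [[24,37,0],8.5,-1],
], squeeze=15)

```text
clock: 2.6
eef_pos: [508.8, -58.2, 302.8]
eef_rot: [3.141, 0.0, 2.198]
wrist_force: [0.4, -0.1, 0.1]
finger_gap: 94.0
finger_force: 0.0
```

Emit:
send_rows([
  [[3,2,-10],8.5,-1],
  [[3,2,-10],8.5,-1],
  [[0,0,-10],8.5,-1],
  [[0,0,-10],8.5,-1],
  [[0,0,0],8.5,-1],
  [[0,0,0],8.5,-1],
  [[0,0,0],0,-1],
  [[0,0,0],0,-1],
])

```text
clock: 3.4
eef_pos: [514.2, -56.0, 262.7]
eef_rot: [-3.142, 0.0, 3.078]
wrist_force: [-0.2, -0.2, 0.3]
finger_gap: 93.7
finger_force: 0.0
```

```bash
python3 - <<'E'
from h import *
np.set_printoptions(precision=3,suppress=True)
s=read_state();print(s)
E
```

```text
{'clock': 3.4, 'joints': array([-0.179,  0.264,  1.663, -0.   ,  1.214, -1.686]), 'qd': array([-0.   ,  0.   ,  0.001, -0.   , -0.   ,  0.005]), 'effort': array([  0.004, -49.434, -33.682,  -0.026,   0.071,  -0.484]), 'eef_pos': array([514.155, -56.026, 262.716]), 'eef_rot': array([-3.142,  0.   ,  3.078]), 'wrist_force': array([-0.197, -0.166,  0.326]), 'moment': array([ 0.006, -0.161, -0.032]), 'finger_force': 0.0, 'finger_gap': 93.72975048555878}
```

Emit:
send_rows([
  [[0,0,-20],4,-1],
  [[0,0,-20],0,-1],
  [[0,0,-20],0,-1],
  [[0,0,-20],0,-1],
  [[0,0,-12],0,-1],
  [[0,0,-10],0,-1],
  [[0,0,0],0,-1],
])

```text
clock: 4.1
eef_pos: [513.9, -56.0, 159.8]
eef_rot: [3.141, -0.001, -3.132]
wrist_force: [1.2, -0.2, 0.0]
finger_gap: 93.8
finger_force: 0.0
```

```bash
python3 - <<'E'
from h import *
p=camera("scene");c=p["color"];a=px([515,-55,79],p).astype(int)
s1=c[a[1]-45:a[1]+45,a[0]-60:a[0]+60]
cv2.imwrite("pics/c2.png",cv2.resize(s1,(800,600),interpolation=cv2.INTER_CUBIC))
s=read_state();print(s["eef_pos"],s["eef_rot"],s["wrist_force"],s["moment"])
E
```

```text
[514.21706513 -56.01604895 160.68325574] [ 3.14153807e+00 -2.31701622e-04 -3.13217321e+00] [ 0.26469172 -0.44359888  0.02039715] [ 0.09468974 -0.14093448 -0.0140678 ]
```

View pics/c2.png

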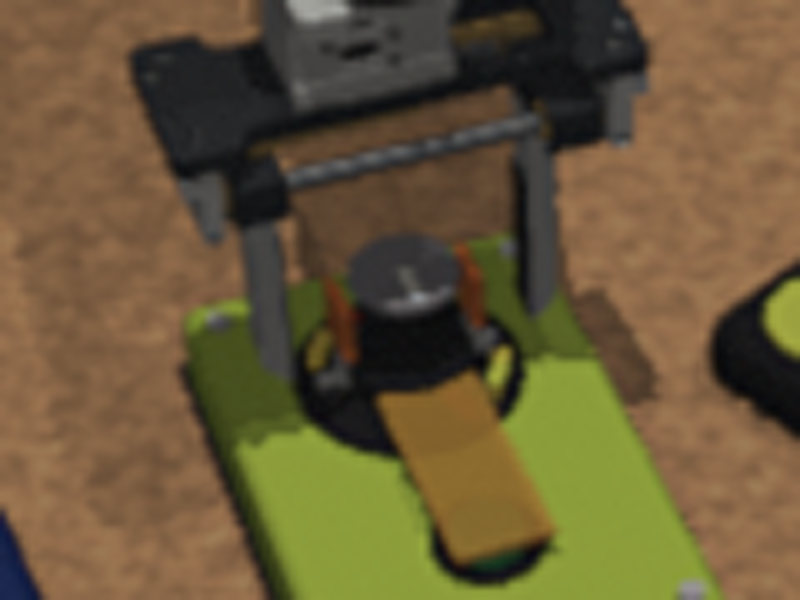

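The fingers straddle both tabs roughly evenly: fingers at (265,300) and (535,240), tabs at (340,320) and (470,290). I'll try a light touch first, below the tabs' preload.

Emit:
send_rows([
  [[0,0,0],0,0],
  [[0,0,0],0,0],
  [[0,0,0],0,0],
  [[0,0,0],0,0],
  [[0,0,0],0,0],
  [[0,0,0],0,0],
], squeeze=3)

```text
clock: 4.75
eef_pos: [514.2, -55.9, 160.9]
eef_rot: [3.141, 0.0, -3.131]
wrist_force: [-1.1, 2.3, 3.2]
finger_gap: 58.2
finger_force: 3.0
```

```bash
python3 - <<'E'
from h import *
s=read_state();print(s["eef_pos"],s["eef_rot"],s["wrist_force"],s["moment"],s["finger_gap"],s["finger_force"])
E
```

```text
[514.21884684 -55.89872392 160.85129349] [ 3.14138522e+00  3.01707244e-04 -3.13124732e+00] [-1.10454274  2.2719338   3.23158803] [ 0.40576447 -0.02713218  0.02935275] 58.15197304932624 2.995721697807312
```

Emit:
send_rows([
  [[0,0.2,0],0,0.3],
  [[0,0,0],0,0.3],
  [[0,0,0],0,0.3],
  [[0,0,0],0,0.3],
  [[0,0,0],0,0.3],
], squeeze=14)

```text
clock: 5.25
eef_pos: [514.2, -55.8, 160.9]
eef_rot: [-3.141, 0.0, -3.131]
wrist_force: [-1.8, 1.7, 5.9]
finger_gap: 43.6
finger_force: 14.0
```

```bash
python3 - <<'E'
from h import *
s=read_state();print(s["eef_pos"],s["eef_rot"],s["wrist_force"],s["moment"],s["finger_gap"],s["finger_force"])
E
```

```text
[514.21607526 -55.82594708 160.9338424 ] [-3.14149459e+00  3.59692251e-04 -3.13118132e+00] [-1.82917469  1.70050252  5.87289252] [0.24057976 0.16439233 0.01864496] 43.57886480332827 13.957382440567017
```

Both tabs are fully in at a gap of 43.6 mm, with little side force. Now I'll turn clockwise.

Emit:
send_rows([
  [[0,0,0],-1.5,0.3],
  [[0,0,0],-2.5,0.3],
  [[0,0,0],-3,0.3],
  [[0,0,0],-3,0.3],
  [[0,0,0],0,0.3],
])

```text
clock: 5.75
eef_pos: [514.2, -55.9, 160.9]
eef_rot: [-3.141, 0.0, 2.976]
wrist_force: [-1.0, 0.9, 5.6]
finger_gap: 43.5
finger_force: 14.0
```

```bash
cat > s.py <<'E'
from h import *
np.set_printoptions(precision=3,suppress=True)
s=read_state();y=s["eef_rot"][2]; print(s["eef_pos"],"turned",np.degrees((3.150-y)%(2*np.pi)),s["wrist_force"],s["moment"],s["finger_gap"],s["finger_force"],"j6",s["joints"][5])
E
python3 s.py
```

```text
[514.223 -55.859 160.932] turned 9.995679008125046 [-1.013  0.929  5.644] [ 0.123  0.156 -0.107] 43.45883273715565 13.951583728194237 j6 -1.5836776155786392
```

Emit:
send_rows([
  [[0,0,0],-4,0.3],
  [[0,0,0],-4,0.3],
  [[0,0,0],-4,0.3],
  [[0,0,0],-4,0.3],
  [[0,0,0],-4,0.3],
  [[0,0,0],-4,0.3],
  [[0,0,0],-4,0.3],
  [[0,0,0],-4,0.3],
])

```text
clock: 6.55
eef_pos: [514.2, -56.0, 161.0]
eef_rot: [-3.142, 0.0, 2.416]
wrist_force: [-2.7, -0.4, 5.2]
finger_gap: 43.8
finger_force: 14.0
```

```bash
python3 s.py
```

```text
[514.199 -55.951 160.954] turned 42.044493367316875 [-2.699 -0.395  5.151] [-0.075  0.249  0.091] 43.813147853203716 13.964027501642704 j6 -1.0242956232066853
```

Emit:
send_rows([
  [[0,0,0],-1,0.3],
  [[0,0,0],-1,0.3],
  [[0,0,0],0,0.3],
])

```text
clock: 6.85
eef_pos: [514.2, -56.0, 160.9]
eef_rot: [-3.142, 0.0, 2.383]
wrist_force: [-2.1, -0.5, 6.2]
finger_gap: 43.8
finger_force: 14.0
```

```bash
python3 s.py
```

```text
[514.188 -55.96  160.928] turned 43.92308253726699 [-2.12  -0.473  6.195] [-0.075  0.207 -0.003] 43.76542983399666 13.958069421350956 j6 -0.9915606619036534
```

Emit:
send_rows([
  [[0,0,0],-1,0.3],
  [[0,0,0],-1,0.3],
  [[0,0,0],-1,0.3],
  [[0,0,0],-1,0.3],
  [[0,0,0],-1,0.3],
])

```text
clock: 7.35
eef_pos: [514.2, -56.0, 160.9]
eef_rot: [-3.141, 0.0, 2.296]
wrist_force: [-2.5, -0.2, 6.4]
finger_gap: 43.6
finger_force: 14.0
```

```bash
python3 s.py
```

```text
[514.174 -55.956 160.925] turned 48.92459167818794 [-2.527 -0.249  6.356] [-0.115  0.221  0.062] 43.57435246827965 13.964005149900913 j6 -0.9042290203336152
```

Emit:
send_rows([
  [[0,0,0],-1,0.3],
  [[0,0,0],-0.5,0.3],
])

```text
clock: 7.55
eef_pos: [514.2, -56.0, 160.9]
eef_rot: [-3.141, 0.0, 2.27]
wrist_force: [-1.8, -0.2, 6.8]
finger_gap: 43.6
finger_force: 14.0
```

```bash
python3 s.py
```

```text
[514.166 -55.98  160.926] turned 50.42473321241317 [-1.763 -0.165  6.763] [-0.07   0.244  0.085] 43.59914326467843 13.963746204972267 j6 -0.8780978792227624
```

Emit:
send_rows([
  [[0,0,0],-0.5,0.3],
  [[0,0,0],-0.5,0.3],
  [[0,0,0],-0.5,0.3],
  [[0,0,0],-0.5,0.3],
])

```text
clock: 7.95
eef_pos: [514.2, -56.0, 160.9]
eef_rot: [-3.141, 0.0, 2.235]
wrist_force: [-2.5, -0.9, 5.9]
finger_gap: 43.4
finger_force: 14.0
```

```bash
python3 s.py
```

```text
[514.161 -55.985 160.94 ] turned 52.403200813742785 [-2.544 -0.939  5.883] [-0.112  0.285  0.08 ] 43.41445985034687 13.963720500469208 j6 -0.8435397412976491
```

Emit:
send_rows([
  [[0,0,0],-0.5,0.3],
  [[0,0,0],-0.5,0.3],
  [[0,0,0],-0.5,0.3],
  [[0,0,0],-0.5,0.3],
])

```text
clock: 8.35
eef_pos: [514.2, -56.0, 160.9]
eef_rot: [-3.142, 0.0, 2.2]
wrist_force: [-2.4, -1.2, 5.3]
finger_gap: 43.7
finger_force: 14.0
```

```bash
python3 s.py
```

```text
[514.167 -55.984 160.936] turned 54.4038825920582 [-2.429 -1.179  5.289] [-0.133  0.283  0.11 ] 43.71886254462976 13.963640481233597 j6 -0.8086157895195142
```

Emit:
send_rows([
  [[0,0,0],-0.5,0.3],
  [[0,0,0],-0.5,0.3],
  [[0,0,0],-0.5,0.3],
  [[0,0,0],-0.5,0.3],
])

```text
clock: 8.75
eef_pos: [514.2, -56.0, 161.0]
eef_rot: [-3.142, 0.0, 2.166]
wrist_force: [-2.3, -0.7, 6.3]
finger_gap: 43.7
finger_force: 14.0
```

```bash
python3 s.py
```

```text
[514.161 -55.979 160.952] turned 56.39868751305617 [-2.307 -0.734  6.287] [-0.103  0.301  0.157] 43.67984231220971 13.984071258455515 j6 -0.7737712212644243
```

Emit:
send_rows([
  [[0,0,0],-0.5,0.3],
  [[0,0,0],-0.5,0.3],
])

```text
clock: 8.95
eef_pos: [514.1, -56.0, 160.9]
eef_rot: [-3.141, 0.0, 2.148]
wrist_force: [-2.4, -0.8, 6.3]
finger_gap: 43.8
finger_force: 14.0
```

```bash
python3 s.py
```

```text
[514.146 -55.971 160.919] turned 57.386634446023244 [-2.378 -0.824  6.334] [-0.182  0.34   0.266] 43.766391372180045 14.037004988640547 j6 -0.7564344171528236
```

Emit:
send_rows([
  [[0,0,0],-0.5,0.3],
  [[0,0,0],0,0.3],
])

```text
clock: 9.15
eef_pos: [514.1, -56.0, 160.9]
eef_rot: [-3.141, 0.0, 2.14]
wrist_force: [-1.6, -1.6, 6.6]
finger_gap: 43.4
finger_force: 14.1
```

```bash
python3 s.py
```

```text
[514.15  -55.972 160.941] turned 57.87629398561712 [-1.603 -1.616  6.625] [-0.178  0.29   0.323] 43.420731543126664 14.077009074389935 j6 -0.7478569330830955
```

The moment has risen steadily above the drag (0.08 → 0.32 N m), so the selector is bearing on its stop. Letting go.

Emit:
send_rows([
  [[0,0,0],0,-0.2],
  [[0,0,0],0,-0.2],
  [[0,0,0],0,-0.2],
  [[0,0,0],0,-0.2],
  [[0,0,0],0,-0.5],
  [[0,0,0],0,-0.7],
  [[0,0,0],0,-0.7],
])

```text
clock: 9.85
eef_pos: [514.0, -55.8, 160.3]
eef_rot: [-3.141, -0.0, 2.14]
wrist_force: [-0.1, -0.7, 0.3]
finger_gap: 77.1
finger_force: 0.0
```

```bash
python3 s.py; python3 - <<'E'
from h import *
p=camera("scene");c=p["color"];a=px([530,-55,79],p).astype(int)
cv2.imwrite("pics/c3.png",cv2.resize(c[a[1]-45:a[1]+45,a[0]-60:a[0]+60],(800,600),interpolation=cv2.INTER_CUBIC))
E
```

```text
[513.999 -55.787 160.341] turned 57.89492738248051 [-0.118 -0.655  0.318] [ 0.022 -0.09  -0.022] 77.05420052834617 0.0 j6 -0.7477666369774157
```

View pics/c3.png

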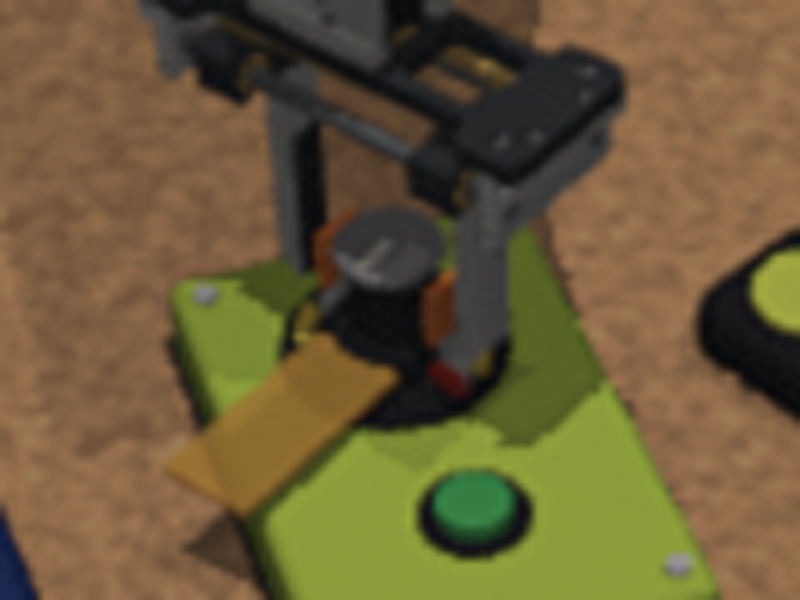

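The guard has swung clear towards (280,430) and the green button at (472,505) is uncovered. A light 3 N touch, below the 4 N preload, will show whether the tabs sprang out.

Emit:
send_rows([
  [[0,0,0],0,-0.1],
  [[0,0,0],0,-0.1],
  [[0,0,0],0,0],
  [[0,0,0],0,0],
  [[0,0,0],0,0],
], squeeze=3)

```text
clock: 10.4
eef_pos: [514.1, -55.9, 160.7]
eef_rot: [-3.141, -0.0, 2.14]
wrist_force: [-1.5, -0.3, 1.6]
finger_gap: 58.2
finger_force: 3.0
```

Emit:
send_rows([
  [[0,0,0],0,-1],
  [[0,0,0],0,-1],
  [[0,0,0],0,-1],
  [[0,0,0],0,-1],
  [[0,0,10],0,-1],
  [[0,0,20],0,-1],
  [[0,0,30],0,-1],
  [[0,0,30],0,-1],
  [[0,0,0],0,-1],
])

```text
clock: 11.3
eef_pos: [515.1, -56.0, 255.2]
eef_rot: [3.137, 0.005, 2.14]
wrist_force: [-0.6, -0.0, -0.5]
finger_gap: 93.9
finger_force: 0.0
```

```bash
python3 s.py; python3 - <<'E'
from h import *
for n in("scene","top"):
    p=camera(n)
    for t in("start_top","guard_tip","dial_grip","selector"):
        for r in spot_point(t,p)[:1]: print(n,t,w(r["point"],p),r["confidence"])
    h=cv2.cvtColor(p["color"],cv2.COLOR_BGR2HSV); u,v=px([609,-55,50],p).astype(int)
    m=cv2.inRange(h[v-12:v+13,u-12:u+13],(55,110,40),(85,255,255)); q=np.argwhere(m)
    if len(q): q=q.mean(0); print("green px",len(np.argwhere(m)),ray([u-12+q[1],v-12+q[0]],50,p))
E
```

```text
[515.134 -55.966 255.175] turned 57.88553266979103 [-0.6   -0.008 -0.509] [-0.026 -0.088  0.005] 93.9414260098741 0.0 j6 -0.7478658679592355
scene start_top [606.84010914 -51.36566997  47.80964684] 0.64
scene guard_tip [ 575.60781237 -148.2519319    59.65050356] 0.97
scene dial_grip [516.97818442 -53.72648806  78.27406908] 0.92
scene selector [513.36485068 -56.07515369  38.19368   ] 0.58
green px 106 [613.10368555 -55.12687236  50.        ]
top start_top [607.47112961 -54.3669641   47.63571639] 0.61
top guard_tip [ 595.29367994 -223.81601573   -3.32768832] 0.72
top selector [609.18621178 428.00162772  -0.64865086] 0.62
green px 28 [612.67653258 -63.14047815  50.        ]
```

Gap is 58.2 mm at 3 N, so both tabs are out and the selector is locked. The button should be at (609, -55), which agrees with the network. I'll press it with the fingers closed.

Emit:
send_rows([
  [[25,0.5,0],0,1],
  [[25,0.3,0],0,1],
  [[25,0,0],0,1],
  [[20,0,0],0,1],
  [[0,0,-20],0,1],
  [[0,0,-30],0,1],
  [[0,0,-25],0,1],
  [[0,0,-15],0,1],
  [[0,0,-7],0,1],
  [[0,0,0],0,1],
  [[0,0,0],0,1],
], squeeze=10)

```text
clock: 12.9
eef_pos: [609.6, -55.1, 154.8]
eef_rot: [3.14, 0.001, 2.14]
wrist_force: [-0.7, -0.8, -0.1]
finger_gap: 9.5
finger_force: 0.0
```

```bash
python3 s.py; python3 - <<'E'
from h import *
p=camera("scene");c=p["color"];a=px([580,-55,60],p).astype(int)
cv2.imwrite("pics/c4.png",cv2.resize(c[a[1]-45:a[1]+45,a[0]-60:a[0]+60],(800,600),interpolation=cv2.INTER_CUBIC))
E
```

```text
[609.563 -55.09  154.767] turned 57.88917986361591 [-0.698 -0.833 -0.075] [ 0.002 -0.161  0.003] 9.485005027415019 0.0 j6 -0.7188152330838341
```

View pics/c4.png

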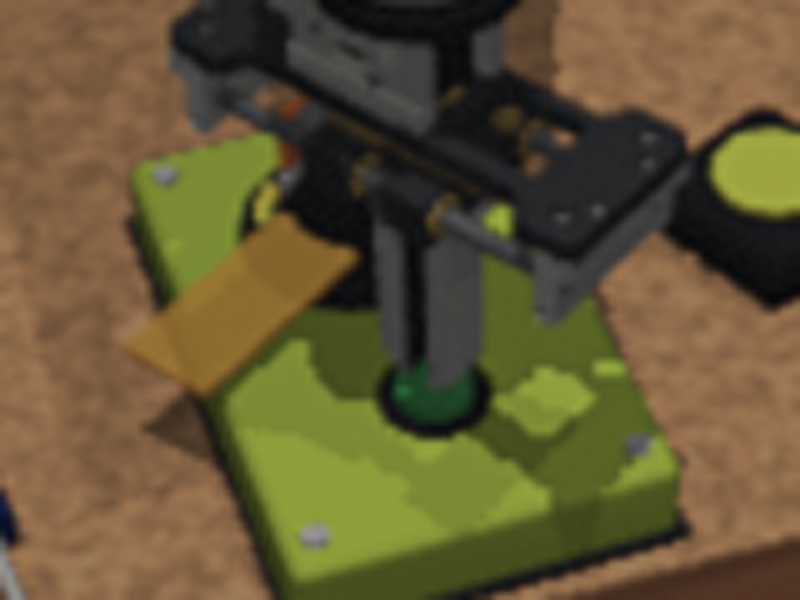

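The fingertips stand just above the green button at (432,390) and the guard is clear. Pressing.

Emit:
send_rows([
  [[0,0,0],0,1],
  [[0,0,0],0,1],
  [[0,0,-4],0,1],
  [[0,0,-3],0,1],
  [[0,0,-2],0,1],
  [[0,0,-2],0,1],
  [[0,0,-2],0,1],
  [[0,0,0],0,1],
])

```text
clock: 13.75
eef_pos: [609.2, -55.0, 141.4]
eef_rot: [3.141, 0.0, 2.14]
wrist_force: [-4.2, -0.4, 9.9]
finger_gap: 0.3
finger_force: 5.0
```

```bash
python3 s.py
```

```text
[609.238 -55.027 141.413] turned 57.886883445593675 [-4.222 -0.404  9.888] [0.062 0.642 0.005] 0.31962059533048526 5.025050123222172 j6 -0.7187763096382727
```

Emit:
send_rows([
  [[0,0,-0.8],0,1],
  [[0,0,0],0,1],
])

```text
clock: 13.95
eef_pos: [609.3, -55.0, 141.3]
eef_rot: [3.141, 0.0, 2.14]
wrist_force: [-7.3, 0.6, 16.9]
finger_gap: 0.8
finger_force: 8.6
```

```bash
python3 s.py
```

```text
[609.254 -55.044 141.263] turned 57.88332857117502 [-7.288  0.591 16.874] [ 0.139  1.358 -0.004] 0.8154896348535857 8.580353767611086 j6 -0.7188300502886488
```

The button is bottomed: the force climbed to 17 N with no further travel. Releasing and lifting away.

Emit:
send_rows([
  [[0,0,3],0,1],
  [[0,0,4],0,1],
  [[0,0,10],0,1],
  [[0,0,25],0,1],
  [[0,0,35],0,1],
  [[0,0,35],0,1],
  [[-30,0,30],0,1],
  [[-40,-40,20],0,1],
  [[-40,-45,0],0,1],
  [[-40,-45,0],0,1],
  [[0,-45,0],0,1],
  [[0,0,0],0,1],
])

```text
clock: 15.15
eef_pos: [478.3, -211.8, 299.0]
eef_rot: [-3.141, 0.001, 2.135]
wrist_force: [0.6, 1.0, -0.1]
finger_gap: 0.5
finger_force: 0.0
```

```bash
python3 s.py; python3 - <<'E'
from h import *
p=camera("scene");c=p["color"];a=px([560,-55,60],p).astype(int)
cv2.imwrite("pics/c5.png",cv2.resize(c[a[1]-90:a[1]+90,a[0]-120:a[0]+120],(800,600),interpolation=cv2.INTER_CUBIC))
E
```

```text
[ 478.256 -211.82   299.043] turned 58.12875170059095 [ 0.623  0.996 -0.051] [-0.007 -0.148  0.006] 0.4531954695620877 0.0 j6 -1.0512639120865896
```

View pics/c5.png

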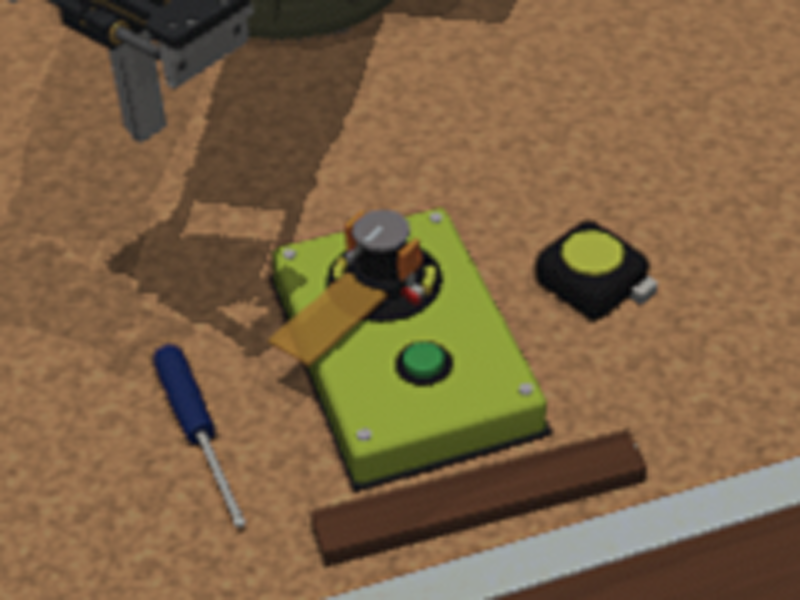

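The selector is locked at its stop (red at (412,293)), the guard is aside, the button at (424,358) is back up, and the tape, driver and strip have not moved.

```bash
python3 -c "from cell import sign_off; print(sign_off())"
```

```text
the job is handed in; nothing more can be done
None
```

I turned the selector to its stop and let it lock, pressed the green start button fully and let it come back up, left the other things near the box untouched, and handed the job in at about 15 s; the judge's result was not shown.

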